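Bring the grease tub round to the pointer and hold the carousel

TASK

Turn the lubricants carousel by the bar handle on its centre post until the grease tub (the short, wide tub) stands at the front, in line with the pointer tongue of the fixed base, then hold the carousel still there. Finish with the gripper still holding the handle: do not let go at the end. Turn it gently, touch none of the things on the tray and leave them all standing on it, and leave the loose things on the bench where they are.

Things in the scene. Friction and masses are not known exactly. Their poses are not given: they have to be found in the camera images.
- base: Fixed grey round base of the carousel, 244 mm across, 10 mm thick, on the bench. Origin: centre of its underside, on the carousel's vertical axis. Its -x axis points along the steel pointer tongue (24 mm wide, reaching 171 mm from the axis), which marks the front, roughly towards the robot.
- carousel: Aluminium tray that turns on the base: 230 mm across, floor 26 mm and rim 34 mm above the bench. It turns freely either way without stops, with light friction (about 0.04 N m), and stays where it is left. Origin: on the axis, 16 mm above the bench; z up.
- handle (a point): Black bar handle on top of the carousel's centre post (16 mm thick steel rod), turning with the tray: 70 mm long (its x axis), 16 mm thick (its y axis), 26 mm high (z). This point is its middle, on the axis, 181 mm above the bench; its top is 194 mm above the bench. Gripped across its thickness from above.
- grease_tub: The grease tub: short wide round tub with a flat lid, 72 mm across, 62 mm high; stands on the tray about 72 mm from the carousel's axis, anywhere round it; origin: centre of its underside; z up.
- jar_grease: Slim glass jar with a screw cap, 45 mm across, 100 mm high; stands on the tray about 72 mm from the carousel's axis, anywhere round it; origin: centre of its underside; z up.
- lube_bottle: Slender oil bottle with a pointed nozzle, 42 mm across, 123 mm high (nozzle tip 149 mm above the bench); stands on the tray about 72 mm from the carousel's axis, anywhere round it; origin: centre of its underside; z up.
- tape_electrical: Roll of black tape lying flat, 62 mm across, 19 mm high; stands on the tray about 72 mm from the carousel's axis, anywhere round it; origin: centre of its underside; z up.
- patch_tin: Flat tin box on the bench, 57x92x20 mm; origin: centre of its underside. Bystander.
- bell: Bicycle bell on the bench, 53x66x31 mm; origin: centre of its underside. Bystander.
- front_hub: Wheel hub on the bench, 94x64x45 mm; origin: centre of its underside. Bystander.
- magnet_dish: Round steel dish with bolts on the bench, 95 mm across, 22 mm high; origin: centre of its underside. Bystander.
- marker: Marker pen lying at the bench's front right, 17x135x16 mm; origin: centre of its underside. Bystander.
Mind the look-alikes: they are no part of the job. There is more than one size of the tape_electrical; the one meant has the size given above.

How it is judged:
By the outcome, as a careful person would: the job done as asked, in the order asked, and still so for the second after the job is handed in, while the arm keeps its last pose, push and grip.
It also fails if it takes over 64 s, if anything falls off the work surface, if the arm or the gripper's body presses on something with over 40 N, if the wrist force passes 120 N, or if a joint passes its speed limit or range.

ROBOT

A 6-joint arm with a two-finger parallel gripper is mounted at the origin on a cart in front of the work surface, level with it; the furniture and walls round the work are solid. World frame = base frame: x ahead of the robot, y to its left, z up, the work surface at z = 0. Lengths are in m, angles in rad, forces in N, time in s.
With the tool pointing down it reaches from about 0.3 to 0.875 m from the base axis. Payload 6.4 kg.
Tool frame: the origin (TCP) lies midway between the tips of the shut fingers; the grasp point (between the pads) lies 19 mm behind it; x points along the fingers, y is the direction in which the jaws open and shut, and the axes are right-handed (so a half turn about x gives the same grasp; the last joint's range is limited). The gripper opens to 85 mm and grips with 20 to 120 N. Pads are 22 mm wide; open, the fingers measure 114 mm over their backs; the gripper's body (76 mm by 85 mm) begins 54 mm behind the grasp point. The pads swing forward as they close: fully open they stand 13 mm farther back than shut.
Start: joints at [-1.338, 0.181, 1.607, -0, 1.354, -0.206], TCP at [0.244, -0.521, 0.231] pointing down, gripper open.
Joint ranges: [-2.99, 2.99], [-0.89, 2.07], [0.3, 2.58], [-1.14, 4.28], [0, 2.63], [-3.12, 3.12]. Speed limits (rad/s): [2.57, 2.57, 3.01, 3.14, 3.14, 3.14].

INTERFACE

Orientations are given as a unit quaternion [w, x, y, z].
In Python, from bench import ctrl gives the robot as it stands.
- The arm moves only by the tool step_arm, never from a script. Its argument "motion" is a list of rows, each a list of 7 numbers: the shift along the tool's x, y, z in mm, then the turn, a rotation vector about the tool's x, y, z in degrees, then the closure in counts, from 0 (fully open) to 255 (shut). In form: [[tx, ty, tz, rx, ry, rz, hand], ...]. A call has 1 to 10 rows; each row is the pose to reach, as a shift and turn from the pose commanded when the call began, along the tool's axes at that moment; what a row does not reach only later rows make up. A row lasts 1/8 s, in which the tool goes at most 62.5 mm and 10.7 degrees, less where a joint would pass 70% of its speed; a pose out of reach is approached as far as the arm can. A call with a gripper value outside its range is refused whole. The fingers move at their own pace and stop on an object; the grip force is fixed at half the most. Time passes only in rows, so rows that repeat a pose let the fingers close. It gives the time, the measured TCP pose, the force and the opening at its end, in the units of the state.
- ctrl.get_obs(): the state, without advancing time (a new reading comes with each control period).
- ctrl.camera(name): name is "side" or "top" or "wrist"; returns (picture, depth): 384x512x3 uint8, red, green, blue; 384x512 float32, m along the optical axis (not along the pixel's ray), 0 where there is no reading.
- ctrl.camera_info(name): a dict with "fx", "fy", "cx", "cy" (pixels), "dist_coeffs" ([k1, k2, p1, p2, k3] as OpenCV has them; the pictures are not rectified), "T" (4x4, takes a point from camera to world coordinates); the wrist camera has in their place "hand_eye" (4x4, takes a point from camera to tool coordinates, whose origin is the TCP and whose axes are the tool frame's). Camera axes: x right, y down, z forward; pixel columns grow to the right and rows downward; lengths in m; the calibration is good to about 2 mm. A picture is of the moment at which its call begins: read the wrist's pose just before it. camera_info takes no time and is no camera call.
- ctrl.hand_in(): hands the job in, once; it reports no verdict.
The state is a dict: "time_s": time; "q": joint angles; "dq": joint speeds; "joint_efforts": joint torques, N m; "eef_pos": TCP position; "eef_rot": TCP orientation; "wrist_force": force on the tool from outside, world axes, zero at the start; "torque": the same for the moment, N m; "opening": opening from 0.0 (shut) to 1.0 (fully open).
Only numpy, scipy, OpenCV 4.12 (cv2) and the standard library are available. Lean on these libraries where they do the work, as an engineer would, in place of code of your own. Each camera call takes 0.05 s, during which the arm holds its last target. There are 200 camera calls.

## Working session

There is one attempt and no reset: what is moved stays moved. The work goes in short steps, Python scripts to look and compute and a tool call to move; the robot and the scene stay as the last step left them, time stands still between calls to the robot, and variables do not carry over. Pictures are saved under pics/ and viewed, about 8 in all and at most 12, crops included, and the job is handed in when it is done.

Besides the shell and the picture viewer there is one more tool, called after "Request:" as name(argument=value, ...), one argument or row to a line, values as JSON. step_arm: Moves the arm, as the interface text tells. Its arguments: {"type":"object","properties":{"motion":{"type":"array","items":{"type":"array","items":{"type":"number"}}}},"required":["motion"]}

```bash
mkdir -p pics; ls
cat > h.py <<'E'
from bench import ctrl
import cv2,numpy as np
def snap(n,f):
    p,d=ctrl.camera(n); cv2.imwrite('pics/'+f+'.png',p[:,:,::-1]); np.save('pics/'+f,d); return p,d
def world(n,uv,z):
    "pixel + depth -> world (fixed cameras)"
    i=ctrl.camera_info(n);K=np.array([[i['fx'],0,i['cx']],[0,i['fy'],i['cy']],[0,0,1.]])
    uv=np.array(uv,float).reshape(-1,1,2)
    n_=cv2.undistortPoints(uv,K,np.array(i['dist_coeffs'])).reshape(-1,2)
    z=np.asarray(z).reshape(-1,1)
    P=np.hstack([n_*z,z]);T=np.array(i['T']);return P@T[:3,:3].T+T[:3,3]
E
python3 - <<'E'
from h import *
o=ctrl.get_obs();print(o)
a,_=snap('top','top0');b,_=snap('side','side0')
print(ctrl.camera_info('top'))
E
```

```text
pics
{'time_s': 0.0, 'q': array([-1.33831713e+00,  1.81512012e-01,  1.60800222e+00,  3.75463541e-07,
        1.35379471e+00, -2.06332827e-01]), 'dq': array([ 0.00098119, -0.00070236, -0.00110206,  0.00096825,  0.00022176,
        0.0019307 ]), 'joint_efforts': array([-1.69896353e-03, -4.44870687e+01, -3.51336765e+01, -6.06186441e-04,
        9.04828456e-03,  9.15871112e-06]), 'eef_pos': array([ 0.24416743, -0.51998085,  0.23040327]), 'eef_rot': array([-0.1532949 , -0.69014719, -0.1545084 ,  0.6901628 ]), 'wrist_force': array([ 0.1832823 , -0.21243946,  0.2560444 ]), 'torque': array([ 0.00944623,  0.01810878, -0.0001617 ]), 'opening': 0.999335416802989}
{'fx': 431.6056436051205, 'fy': 431.6056436051205, 'cx': 255.76179254920532, 'cy': 193.4785680839903, 'dist_coeffs': array([-0.13609887,  0.        ,  0.        ,  0.        ,  0.        ]), 'T': array([[-0.02670647, -0.97929338,  0.20067697,  0.16275117],
       [-0.99963498,  0.02534243, -0.00936354,  0.01868418],
       [ 0.00408401, -0.20085378, -0.97961272,  1.59067456],
       [ 0.        ,  0.        ,  0.        ,  1.        ]])}
```

View pics/top0.png

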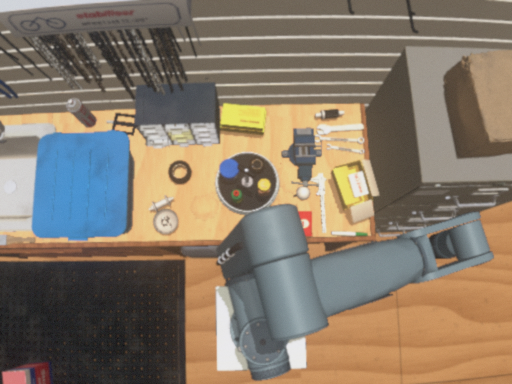

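View pics/side0.png

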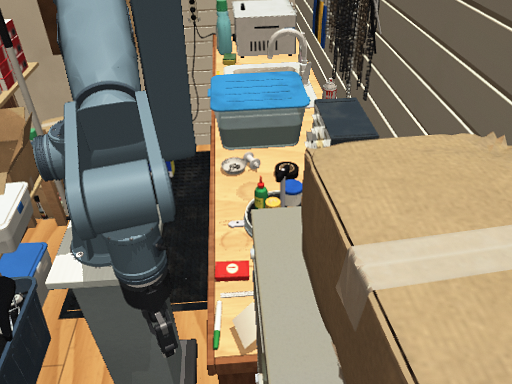

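The top view shows the carousel at about (247,182). On it are a blue lid (229,168), a dark ring (258,163), a yellow cap (264,185) and a green/red bottle (237,195). A second tape roll lies on the bench at (180,172). The side view shows the blue tub behind the post.

Run:
```python
from h import *
p=cv2.imread('pics/top0.png');d=np.load('pics/top0.npy')
c=p[137:227,197:307];cv2.imwrite('pics/crop0.png',cv2.resize(c,None,fx=7,fy=6.6,interpolation=cv2.INTER_CUBIC))
v,u=np.mgrid[137:227,197:307];m=d[v,u]>0
P=world('top',np.c_[u[m],v[m]],d[v,u][m]);col=p[v,u][m];uv=np.c_[u[m],v[m]]
np.savez('pics/pc',P=P,col=col,uv=uv)
s=P[:,2]>0.15;print('handle',uv[s].mean(0),P[s].mean(0),P[s].max(0),P[s].min(0),s.sum())
hsv=cv2.cvtColor(col[None],cv2.COLOR_BGR2HSV)[0].astype(int)
for n,lo,hi in(('blue',100,125),('yellow',22,35),('green',45,85)):
    s=(hsv[:,0]>=lo)&(hsv[:,0]<=hi)&(hsv[:,1]>130)&(hsv[:,2]>50)&(P[:,2]>.04)
    if s.sum(): print(n,s.sum(),uv[s].mean(0),P[s].mean(0),np.median(P[s],0),np.ptp(P[s],0))
# tray rim: z band .02-.04 circle
```

```text
handle [269.79203187 212.60796813] [ 0.30418869 -0.01342309  0.73462327] [0.55163239 0.07547287 0.80771286] [ 0.26189782 -0.07861999  0.15058048] 1255
blue 210 [228.88571429 168.16666667] [0.56627719 0.0985967  0.08734434] [0.56652251 0.09818826 0.08736622] [0.06161767 0.05481487 0.02381432]
yellow 85 [263.96470588 184.45882353] [ 0.49383374 -0.02466769  0.12718525] [ 0.49413354 -0.02781856  0.12734914] [0.04079129 0.03889358 0.01845397]
```

View pics/crop0.png

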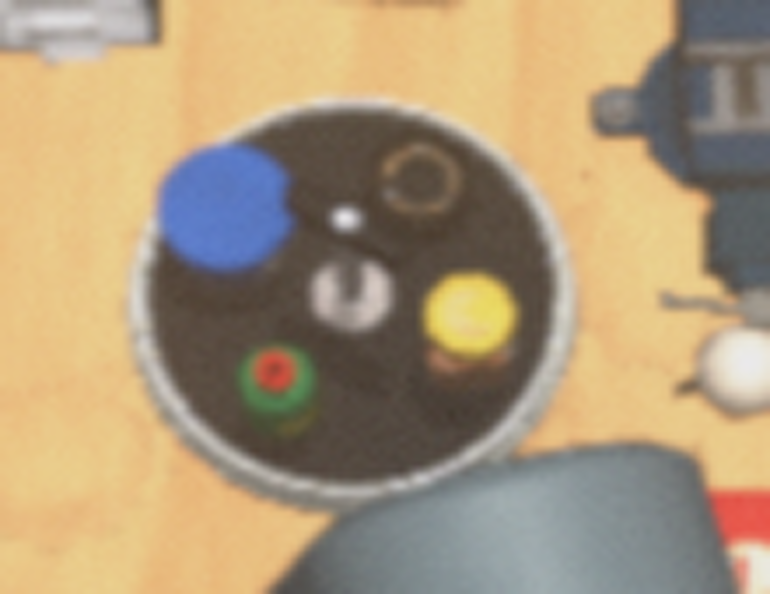

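The blue lid measures 87 mm high (26+62=88) and is wide, so it is the grease tub. The yellow cap at 127 mm is the jar. The black handle bar lies round the bright dot at crop (345,218). The pointer tongue is hidden by the arm, so next I measure the handle and the rim.

Run:
```python
from h import *
f=np.load('pics/pc.npz');P,uv=f['P'],f['uv']
s=(P[:,2]>.165)&(P[:,2]<.21);q=P[s];print('handle',s.sum(),uv[s].min(0),uv[s].max(0),q.mean(0),np.ptp(q,0))
r,_,a=cv2.minAreaRect(q[:,:2].astype(np.float32)*1000);print(cv2.minAreaRect(q[:,:2].astype(np.float32)*1000))
w,V=np.linalg.eigh(np.cov(q[:,:2].T));print('axis deg',np.degrees(np.arctan2(V[1,1],V[0,1])),2*np.sqrt(3*w))
# tray floor/rim
s=(P[:,2]>.018)&(P[:,2]<.045);c,R=cv2.minEnclosingCircle(P[s][:,:2].astype(np.float32));print('tray',c,R)
o=ctrl.get_obs();print(ctrl.camera_info('wrist')['hand_eye'])
from scipy.spatial.transform import Rotation as Ro
print(Ro.from_quat(np.roll(o['eef_rot'],-1)).as_matrix())
```

```text
handle 114 [237 164] [255 177] [0.52815418 0.03681906 0.19012298] [0.04448489 0.06010294 0.02996404]
((530.405029296875, 36.48572540283203), (68.86529541015625, 18.139812469482422), 56.5823974609375)
axis deg 56.84128686964548 [0.01711511 0.06879524]
tray (0.5216752886772156, 0.022494859993457794) 0.25844162702560425
[[-2.30137282e-04 -2.64405369e-01  9.64411607e-01 -1.42861551e-01]
 [ 9.99999572e-01 -9.25263348e-04 -1.50427605e-05 -2.51673130e-04]
 [ 8.96312099e-04  9.64411191e-01  2.64405468e-01 -6.69530513e-02]
 [ 0.00000000e+00  0.00000000e+00  0.00000000e+00  1.00000000e+00]]
[[-3.86298334e-04  4.24882465e-01 -9.05248442e-01]
 [ 1.55884311e-03 -9.05247154e-01 -4.24882525e-01]
 [-9.99998710e-01 -1.57527171e-03 -3.12629635e-04]]
```

Request:
step_arm(
  motion=[
    [-50,0,0,0,0,0,0],
    [-70,-50,-40,-5,0,0,0],
    [-85,-90,-80,-10,0,0,0],
    [-100,-130,-115,-15,0,0,0],
    [-100,-170,-150,-20,0,0,0],
    [-105,-212,-184,-25,0,0,0],
    [-110,-250,-225,-32,0,0,0],
    [-115,-290,-265,-32,0,0,0],
    [-120,-325,-310,-32,0,0,0],
    [-120,-360,-355,-32,0,0,0],
  ],
)

```text
time_s: 1.35
eef_pos: [0.4133, -0.042, 0.3518]
eef_rot: [0.339, 0.621, 0.338, -0.621]
wrist_force: [0.5, -1.1, 0.6]
opening: 0.998
```

Request:
step_arm(
  motion=[
    [0,0,0,0,0,0,0],
  ],
)

```text
time_s: 1.48
eef_pos: [0.4134, -0.0401, 0.351]
eef_rot: [0.34, 0.62, 0.341, -0.62]
wrist_force: [-0.4, -0.9, 1.2]
opening: 0.997
```

```bash
cat >> h.py <<'E'
from scipy.spatial.transform import Rotation as Ro
def wT():
    o=ctrl.get_obs();A=np.eye(4);A[:3,:3]=Ro.from_quat(np.roll(o['eef_rot'],-1)).as_matrix();A[:3,3]=o['eef_pos'];return A@np.array(ctrl.camera_info('wrist')['hand_eye'])
def wcloud(T,d):
    i=ctrl.camera_info('wrist');K=np.array([[i['fx'],0,i['cx']],[0,i['fy'],i['cy']],[0,0,1.]])
    v,u=np.mgrid[:384,:512]
    n=cv2.undistortPoints(np.c_[u.ravel(),v.ravel()].astype(float)[:,None],K,np.array(i['dist_coeffs'])).reshape(-1,2)
    z=d.reshape(-1,1);P=np.hstack([n*z,z])@T[:3,:3].T+T[:3,3];P[z[:,0]==0]=np.nan
    return P.reshape(384,512,3)
E
python3 - <<'E'
from h import *
T=wT();p,d=snap('wrist','w1');np.save('pics/w1T',T);print(ctrl.camera_info('wrist')['fx'])
C=wcloud(T,d);np.save('pics/w1C',C)
for u in (100,256,400):
  for v in (50,192,330): print(u,v,C[v,u])
E
```

```text
310.15413511152224
100 50 [0.31647229 0.20158351 0.00031744]
100 192 [ 0.10962325  0.03500389 -0.12439437]
100 330 [ 0.39433029 -0.00766305  0.43324049]
256 50 [0.50757945 0.0733456  0.02555171]
256 192 [ 3.96305303e-01 -1.07736174e-01 -4.20124261e-05]
256 330 [-0.10211493 -0.9824733  -0.90082467]
400 50 [ 6.92084910e-01 -3.71759326e-02 -3.15461816e-04]
400 192 [ 0.56538613 -0.18048042  0.10902854]
400 330 [ 0.45355439 -0.0450413   0.43359927]
```

View pics/w1.png

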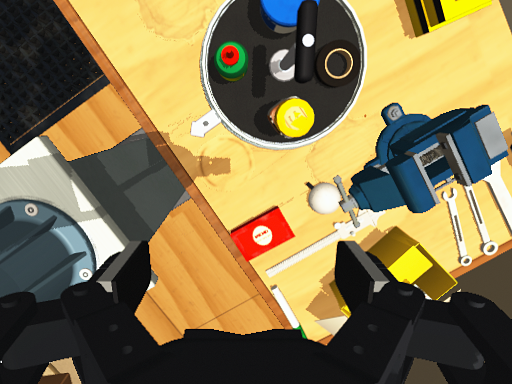

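The tongue is at (205,125), the rim circle at (283,70) and the handle at (307,40). The tub is at (290,10), the jar at (295,118), the bottle at (232,60) and the tape at (338,63).

Run:
```python
from h import *
C=np.load('pics/w1C.npy');p=cv2.imread('pics/w1.png');hsv=cv2.cvtColor(p,cv2.COLOR_BGR2HSV)
z=C[...,2];r0=np.hypot(C[...,0]-.529,C[...,1]-.037)
s=(z>.029)&(z<.038)&(r0>.10)&(r0<.13)&(hsv[...,1]<70);q=C[s]
from scipy.optimize import least_squares
f=least_squares(lambda a:np.hypot(q[:,0]-a[0],q[:,1]-a[1])-a[2],[.529,.037,.113],loss='soft_l1',f_scale=.002);print('rim',f.x,s.sum())
c=f.x[:2]
r=np.hypot(C[...,0]-c[0],C[...,1]-c[1])
s=(r>.126)&(r<.173)&(hsv[...,1]<60)&(hsv[...,2]>120)&(z<.02);s[:90]=0;s[160:]=0;s[:,:180]=0;s[:,240:]=0
q=C[s];print('tongue',s.sum(),q.mean(0),np.ptp(q,0),r[s].max())
t=q.mean(0)[:2]-c;print('front from rim centre',np.degrees(np.arctan2(t[1],t[0])))
w,V=np.linalg.eigh(np.cov(q[:,:2].T));print('tongue pca',np.degrees(np.arctan2(V[1,1],V[0,1])),np.sqrt(12*w))
s=(z>.183)&(z<.205)&(r<.06);q=C[s];w,V=np.linalg.eigh(np.cov(q[:,:2].T));print('handle',s.sum(),q.mean(0),cv2.minAreaRect(q[:,:2].astype(np.float32)*1000),np.degrees(np.arctan2(V[1,1],V[0,1])))
s=(z>.08)&(z<.095)&(hsv[...,0]>100)&(hsv[...,0]<125)&(hsv[...,1]>130)&(r<.12);q=C[s]
print('tub',s.sum(),q.mean(0),np.ptp(q,0))
f2=np.load('pics/pc.npz');
```

```text
rim [0.52935122 0.03551079 0.11200532] 1345
tongue 394 [0.38420294 0.0286482  0.01030603] [0.04271531 0.02687209 0.00884425] 0.1683848918728052
front from rim centre -177.29308068998546
tongue pca -176.81412081181793 [0.02328386 0.03919158]
handle 1450 [0.52890451 0.03644558 0.19257281] ((529.287841796875, 35.227386474609375), (67.84196472167969, 16.676921844482422), 57.06854248046875) 57.23625121594075
tub 801 [0.54862583 0.08639736 0.08749216] [0.06082702 0.04518571 0.01050382]
```

Request:
step_arm(
  motion=[
    [0,20,-45,0,0,0,0],
    [20,40,-90,0,0,0,0],
    [50,57,-126,0,0,0,0],
    [80,57,-126,0,0,0,0],
    [110,57,-126,0,0,0,0],
    [110,57,-126,0,0,0,0],
    [110,57,-126,0,0,0,0],
  ],
)

```text
time_s: 2.4
eef_pos: [0.5295, 0.0299, 0.2425]
eef_rot: [0.338, 0.622, 0.337, -0.621]
wrist_force: [0.1, 0.1, 0.5]
opening: 0.992
```

Run:
```python
from h import *
A=ctrl.get_obs();R=Ro.from_quat(np.roll(A['eef_rot'],-1)).as_matrix();print(A['eef_pos'],A['q'])
d=np.array([.529,.0358,.164])-A['eef_pos'];print('tool shift',R.T@d*1000,'yaw',np.degrees(np.arctan2(R[1,1],R[0,1])),R[:,0])
T=wT();p,dd=snap('wrist','w2');C=wcloud(T,dd);z=C[...,2];r=np.hypot(C[...,0]-.529,C[...,1]-.036)
s=(z>.183)&(z<.205)&(r<.06);q=C[s];print(s.sum(),q.mean(0),cv2.minAreaRect(q[:,:2].astype(np.float32)*1000))
```

```text
[0.52948024 0.02988962 0.24249672] [-1.67509053e-01  6.99226183e-02  1.70728829e+00 -1.60891220e-04
  1.36307782e+00  4.07656543e-01]
tool shift [78.49384948 -3.71677742 -4.66906634] yaw -32.9526794277196 [ 1.25942733e-03 -3.72628603e-04 -9.99999137e-01]
2358 [0.53162519 0.03832281 0.1929843 ] ((530.2417602539062, 36.405574798583984), (69.03973388671875, 15.817455291748047), 57.107791900634766)
```

View pics/w2.png

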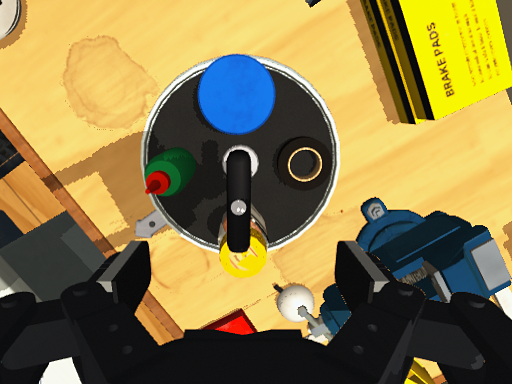

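The handle is centred between the jaws at (238,200). The tub's full lid shows at (236,93) and the tongue at (152,225). Next I measure the tub and tongue angles and descend.

```bash
cat > ang.py <<'E'
from h import *
from scipy.optimize import least_squares
import sys
def ang(name,c=(.5294,.0357)):
    T=wT();p,d=snap('wrist',name);C=wcloud(T,d);z=C[...,2];hsv=cv2.cvtColor(p,cv2.COLOR_RGB2HSV)
    r=np.hypot(C[...,0]-c[0],C[...,1]-c[1])
    s=(z>.029)&(z<.038)&(r>.10)&(r<.125)&(hsv[...,1]<70);q=C[s]
    f=least_squares(lambda a:np.hypot(q[:,0]-a[0],q[:,1]-a[1])-a[2],[*c,.113],loss='soft_l1',f_scale=.002).x;print('rim',f,len(q))
    s=(z>.083)&(z<.095)&(hsv[...,0]>100)&(hsv[...,0]<125)&(hsv[...,1]>130)&(r<.12)
    q=C[s];ct,R=cv2.minEnclosingCircle((q[:,:2]*1000).astype(np.float32));ct=np.array(ct)/1000
    print('tub',s.sum(),q.mean(0),ct,R)
    for cc in (np.array(c),f[:2]):
        t=ct-cc;print('tub angle',np.degrees(np.arctan2(t[1],t[0]))%360,np.hypot(*t),'mean',np.degrees(np.arctan2(q[:,1].mean()-cc[1],q[:,0].mean()-cc[0]))%360)
        a=np.degrees(np.arctan2(C[...,1]-cc[1],C[...,0]-cc[0]))%360
        s=(r>.130)&(r<.160)&(abs(a-183)<12)&(z>.004)&(z<.02)&(hsv[...,1]<60);print('tongue',s.sum(),C[s].mean(0) if s.any() else '',a[s].mean() if s.any() else '')
ang(sys.argv[1])
E
python3 ang.py w3
```

```text
rim [0.53015073 0.03626059 0.11209946] 2166
tub 4923 [0.56777664 0.0996486  0.08793028] [0.56738812 0.09917255] 36.151153564453125
tub angle 59.09960973088037 0.07397203255515494 mean 59.03131333778685
tongue 397 [0.38471602 0.03010972 0.01038363] 182.2138125767072
tub angle 59.3788416843145 0.07310634103490962 mean 59.30744050169911
tongue 397 [0.38471602 0.03010972 0.01038363] 182.423160542687
```

Request:
step_arm(
  motion=[
    [0,-3,-5,0,0,0,0],
    [20,-3,-5,0,0,0,0],
    [40,-3,-5,0,0,0,0],
    [60,-3,-5,0,0,0,0],
    [70,-3,-5,0,0,0,0],
    [78,-3,-5,0,0,0,0],
    [78,-3,-5,0,0,0,0],
    [78,-3,-5,0,0,0,0],
  ],
)

```text
time_s: 3.5
eef_pos: [0.5296, 0.0369, 0.164]
eef_rot: [0.338, 0.621, 0.338, -0.621]
wrist_force: [-0.9, -0.9, -0.0]
opening: 0.997
```

Request:
step_arm(
  motion=[
    [0,0,0,0,0,0,100],
    [0,0,0,0,0,0,160],
    [0,0,0,0,0,0,200],
    [0,0,0,0,0,0,255],
    [0,0,0,0,0,0,255],
    [0,0,0,0,0,0,255],
    [0,0,0,0,0,0,255],
    [0,0,0,0,0,0,255],
  ],
)

```text
time_s: 4.5
eef_pos: [0.5303, 0.0362, 0.1637]
eef_rot: [0.339, 0.622, 0.337, -0.62]
wrist_force: [4.4, -3.0, -1.2]
opening: 0.176
```

Request:
step_arm(
  motion=[
    [0,0,0,-0.5,0,0,255],
    [0,0,0,-1.5,0,0,255],
    [0,0,0,-3,0,0,255],
    [0,0,0,-5,0,0,255],
    [0,0,0,-7.5,0,0,255],
    [0,0,0,-10,0,0,255],
    [0,0,0,-12.5,0,0,255],
    [0,0,0,-15,0,0,255],
    [0,0,0,-17.5,0,0,255],
    [0,0,0,-20,0,0,255],
  ],
)

```text
time_s: 5.75
eef_pos: [0.5301, 0.0363, 0.1637]
eef_rot: [0.442, 0.553, 0.44, -0.552]
wrist_force: [3.6, -2.5, -0.4]
opening: 0.178
```

Request:
step_arm(
  motion=[
    [0,0,0,-2.5,0,0,255],
    [0,0,0,-5,0,0,255],
    [0,0,0,-7.5,0,0,255],
    [0,0,0,-10,0,0,255],
    [0,0,0,-12.5,0,0,255],
    [0,0,0,-15,0,0,255],
    [0,0,0,-17.5,0,0,255],
    [0,0,0,-20,0,0,255],
    [0,0,0,-22.5,0,0,255],
    [0,0,0,-25,0,0,255],
  ],
)

```text
time_s: 7.0
eef_pos: [0.5299, 0.0363, 0.1637]
eef_rot: [0.551, 0.444, 0.55, -0.444]
wrist_force: [2.5, -2.4, -0.6]
opening: 0.175
```

Forces are low and the grip is steady. 45° done of about 123°.

Request:
step_arm(
  motion=[
    [0,0,0,-2.5,0,0,255],
    [0,0,0,-5,0,0,255],
    [0,0,0,-7.5,0,0,255],
    [0,0,0,-10,0,0,255],
    [0,0,0,-12.5,0,0,255],
    [0,0,0,-15,0,0,255],
    [0,0,0,-17.5,0,0,255],
    [0,0,0,-20,0,0,255],
    [0,0,0,-22.5,0,0,255],
    [0,0,0,-25,0,0,255],
  ],
)

```text
time_s: 8.25
eef_pos: [0.5296, 0.0362, 0.1637]
eef_rot: [0.634, 0.314, 0.633, -0.315]
wrist_force: [1.1, -2.2, 0.6]
opening: 0.178
```

Request:
step_arm(
  motion=[
    [0,0,0,-2.5,0,0,255],
    [0,0,0,-5,0,0,255],
    [0,0,0,-7.5,0,0,255],
    [0,0,0,-10,0,0,255],
    [0,0,0,-12.5,0,0,255],
    [0,0,0,-15,0,0,255],
    [0,0,0,-17.5,0,0,255],
    [0,0,0,-20,0,0,255],
    [0,0,0,-22.5,0,0,255],
    [0,0,0,-25,0,0,255],
  ],
)

```text
time_s: 9.5
eef_pos: [0.5295, 0.036, 0.1637]
eef_rot: [0.687, 0.169, 0.686, -0.17]
wrist_force: [0.4, -3.0, 1.3]
opening: 0.182
```

Request:
step_arm(
  motion=[
    [0,0,0,-2.5,0,0,255],
    [0,0,0,-5,0,0,255],
    [0,0,0,-7.5,0,0,255],
    [0,0,0,-10,0,0,255],
    [0,0,0,-12.5,0,0,255],
    [0,0,0,-15,0,0,255],
    [0,0,0,-17,0,0,255],
    [0,0,0,-18.5,0,0,255],
    [0,0,0,-19.5,0,0,255],
    [0,0,0,-20,0,0,255],
  ],
)

```text
time_s: 10.75
eef_pos: [0.5295, 0.0358, 0.1637]
eef_rot: [0.706, 0.048, 0.705, -0.049]
wrist_force: [-0.0, -6.3, 2.4]
opening: 0.175
```

```bash
python3 ang.py w4; python3 -c "
from h import *
o=ctrl.get_obs();R=Ro.from_quat(np.roll(o['eef_rot'],-1)).as_matrix();print('yaw',np.degrees(np.arctan2(R[1,1],R[0,1])),o['eef_pos'],o['torque'],o['wrist_force'])"
```

```text
rim [0.52945598 0.03582161 0.11163148] 2994
tub 9054 [0.45591713 0.04296989 0.08796762] [0.45690964 0.04292182] 36.33348846435547
tub angle 174.31070790734668 0.07284920942948823 mean 174.3499320899256
tongue 1031 [0.38451445 0.0291884  0.01036988] 182.5699642738578
tub angle 174.4101872985717 0.07289296562203537 mean 174.44805199478583
tongue 1031 [0.38451445 0.0291884  0.01036988] 182.6170041808276
yaw 82.17572580844585 [0.52946277 0.03578404 0.16371618] [-0.94477344  0.06415448 -0.06335066] [ 0.11984327 -6.05325603  2.60144114]
```

View pics/w4.png

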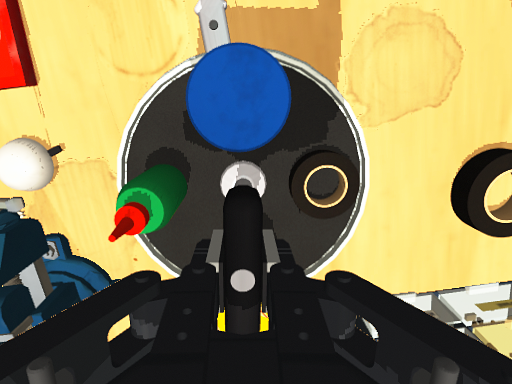

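The tub lid at (238,97) is still a little short of the tongue at (213,20): 174.4° against 182.6°. About 8° remain.

Request:
step_arm(
  motion=[
    [0,0,0,-1,0,0,255],
    [0,0,0,-2,0,0,255],
    [0,0,0,-3.5,0,0,255],
    [0,0,0,-5,0,0,255],
    [0,0,0,-6.5,0,0,255],
    [0,0,0,-7.5,0,0,255],
    [0,0,0,-8.1,0,0,255],
    [0,0,0,-8.3,0,0,255],
    [0,0,0,-8.3,0,0,255],
    [0,0,0,-8.3,0,0,255],
  ],
)

```text
time_s: 12.05
eef_pos: [0.5295, 0.0357, 0.1637]
eef_rot: [0.707, -0.003, 0.707, 0.002]
wrist_force: [-1.1, -6.2, 2.1]
opening: 0.177
```

```bash
python3 ang.py w5
```

```text
rim [0.52948081 0.03574842 0.11162409] 2995
tub 9039 [0.45571193 0.03224534 0.08798048] [0.45648605 0.03205813] 36.25753402709961
tub angle 182.85940649289543 0.07300484112790995 mean 182.6841875628728
tongue 967 [0.38555803 0.02925529 0.01035542] 182.56310151282116
tub angle 182.89415709213324 0.0730879753112712 mean 182.7187757027273
tongue 967 [0.38555803 0.02925529 0.01035542] 182.58091496588926
```

View pics/w5.png

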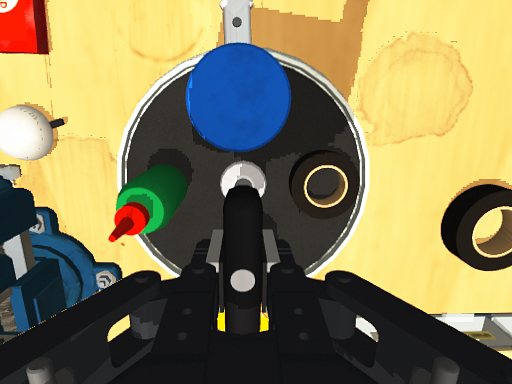

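The tub lid (238,97) now lines up with the tongue (237,20), within about 0.3°. Everything on the tray is standing and the handle is gripped. I settle briefly and hand in.

Request:
step_arm(
  motion=[
    [0,0,0,0,0,0,255],
    [0,0,0,0,0,0,255],
    [0,0,0,0,0,0,255],
    [0,0,0,0,0,0,255],
  ],
)

```text
time_s: 12.6
eef_pos: [0.5295, 0.0357, 0.1637]
eef_rot: [0.707, -0.003, 0.707, 0.002]
wrist_force: [-0.5, -6.1, 2.1]
opening: 0.173
```

```bash
python3 ang.py w6 | grep -E "angle|tongue"; python3 -c "
from bench import ctrl
print(ctrl.get_obs()['opening']);print(ctrl.hand_in())"
```

```text
tub angle 182.87850023517205 0.07298033210096315 mean 182.68131543356262
tongue 969 [0.38555525 0.02929706 0.0103982 ] 182.545743191826
tub angle 182.91563376144475 0.07301260089002781 mean 182.71812694243877
tongue 969 [0.38555525 0.02929706 0.0103982 ] 182.5646563057675
0.17071595980297402
the job is handed in; nothing more can be done
None
```

I turned the carousel about 124° counter-clockwise by its handle, at no more than 20°/s. The grease tub (blue lid) now stands at the front, and I handed the job in with the gripper still holding the handle.

- **Alignment:** the last wrist picture puts the tub at 182.7–182.9° and the pointer tongue at 182.55°, so they agree within about 0.3°. Earlier pictures gave the tongue as 182.2–182.7°.
- **Tray:** the tub, bottle and tape looked upright and in place. The jar is mostly hidden by the gripper, with only its yellow cap showing.
- **Forces and time:** the wrist force read about 6 N at the end and never more than about 7 N. The job took about 12.7 s.
- **Bench:** I moved none of the loose things. I took no final picture of the whole bench.

No check failed.

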